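# Balance the bench centrifuge and hold its short-spin key

## Task

A sample tube already stands in the rotor of the small bench centrifuge. Take from the rack the one balance tube that has the same length and thickness as it, set it all the way down in the rotor place directly opposite the sample tube, and swing the lid shut; only then press the round key on the centrifuge's deck down to its stop, without forcing it, and finish with the key still held down. Leave the other two balance tubes in the rack and do not disturb the bottle, the vial and the timer near the work.

Things in the scene. Friction and masses are not known exactly. Their poses are not given: they have to be found in the camera images.
- centrifuge: bench centrifuge, white, 210 (x) x 290 (y) x 92 mm high, fixed. Origin: centre of underside; x to its back (hinge side), y to its left. Round bowl 148 mm across, axis at x 0, y +45 mm, holds the rotor. Deck on the right (y < -40 mm), level with the rim, 92 mm up: display at the back, dial (rises 16 mm, x +10, y -94 mm), round key nearer the front. With the lid shut its dome reaches 144 mm
- opposite_place (a point): centre of the mouth of the empty rotor sleeve directly opposite the sample tube (turns with the rotor), 78 mm above the worktop. Upright aluminium sleeve, 60 mm deep, bore 15.4 mm, slightly flared mouth, 45 mm from the rotor's axis; three of the four sleeves are empty
- sample_place (a point): centre of the mouth of the rotor sleeve with the sample tube, 90 mm from the opposite one. The sample tube (barrel 12.8 mm thick with paper label, grey cap, 106 mm long in all) is fixed in the rotor and stands out 46 mm above this point, to 124 mm above the worktop
- rotor (a joint): angle of the rotor about its upright axis, rad; 0 puts the sample tube towards the back of the centrifuge and the opposite place towards the front; positive is anticlockwise from above. Turns freely with slight friction (0.02 N m)
- rack: blue open grid rack for tubes, 64 mm (x) x 125 mm (y) x 62 mm high, fixed; origin at the centre of its underside. The grid's top is 53 mm up, the end plates at y = +-61 mm reach 62 mm; tubes stand in the middle row (x = 0) on the floor 3 mm up, in cells 18 x 19 mm, 40 to 60 mm apart
- tube_a: balance tube, white barrel 12.8 mm thick, grey ribbed cap 16.3 mm across and 18 mm high, 106 mm long in all, 20 g: the same size as the sample tube. Origin: centre of its underside, z up along the tube. Stands upright in the rack; grip it by the cap
- tube_b: balance tube of the same thickness (12.8 mm, cap 16.3 mm) but only 81 mm long in all; origin at the centre of its underside
- tube_c: balance tube as long as the sample tube (106 mm in all) but 16.5 mm thick, cap 20 mm across; origin at the centre of its underside; too thick for the rotor's sleeves
- lid (a joint): opening angle of the grey-tinted see-through domed lid, rad: 0 shut, about 1.5 upright. The hinge is stiff (0.16 N m): the lid stays wherever it is left and can be pushed shut with one or two newtons at its lip; there is no catch
- lid_lip (a point): on the outer face of the lid's grey finger lip (44 mm wide, 7 mm thick), 199 mm from the hinge axis along the lid and 8 mm out of its rim plane; the lip goes on 13 mm beyond it, 13 mm of it shows towards the dome. Lid shut: faces up, at the front. Lid upright: lip sticks up at the top, this face looks back. x runs from lip to hinge, z out of the outer face
- lid_hinge (a point): middle of the lid's hinge axis, behind the bowl at rim height (92 mm); the axis runs along the centrifuge's y
- key (a joint): how far the short-spin key is pressed, m: 0 released, 0.006 at its stop. Spring-loaded: it starts to move at 2 N, needs 5 N at the stop and springs back when let go
- key_top (a point): centre of the top of the round grey key, 30 mm across, on the right of the centrifuge's deck near its front; stands 10 mm above the deck when released and is pressed straight down
- reagent_bottle: bystander: capped reagent bottle, 42 mm across, 88 mm high; origin at the centre of its underside
- strip_vial: bystander: vial of test strips, 37 mm across, 66 mm high; origin at the centre of its underside
- timer: bystander: flat white timer 64 x 66 x 19 mm; origin at the centre of its underside

How it is judged:
By the outcome, as a careful person would: the job done as asked, in the order asked, and still so for the second after the job is handed in, while the arm keeps its last pose, push and grip.
It also fails if it takes over 72 s, if anything falls off the work surface, if the arm or the gripper's body presses on something with over 40 N, if the wrist force passes 120 N, or if a joint passes its speed limit or range.

## Robot

A 6-joint arm with a two-finger parallel gripper is mounted at the origin on a cart in front of the work surface, level with it; the furniture and walls round the work are solid. World frame = base frame: x ahead of the robot, y to its left, z up, the work surface at z = 0. Lengths are in m, angles in rad, forces in N, time in s.
With the tool pointing down it reaches from about 0.35 to 0.85 m from the base axis. Payload 8.1 kg.
Tool frame: the origin (TCP) lies on the centre line of the jaws, within the pads' length; the fingertips stand 11 mm ahead of it and the grasp point (between the pads) lies 8 mm behind it (tip_reach is the z of the fingertips in the tool frame, in m); z points along the fingers, y is the direction in which the jaws open and shut (so a half turn about z gives the same grasp; the last joint's range is limited). The gripper opens to 93 mm and grips with 3 to 60 N. Pads are 15 mm wide; open, the fingers measure 128 mm over their backs; the gripper's body (75 mm by 188 mm) begins 65 mm behind the grasp point.
Start: joints at [1.03, 0.13, 1.488, -0, 1.523, -0.085], TCP at [0.264, 0.539, 0.23] pointing down, gripper open.
Joint ranges: [-2.96, 2.96], [-0.89, 2.26], [0.02, 2.5], [-1.34, 4.48], [0, 2.73], [-2.66, 2.66]. Speed limits (rad/s): [2.39, 2.39, 2.79, 3.14, 3.14, 3.14].

## Interface

Orientations are given as a rotation vector (axis times angle).
In Python, from plant import read_state, read_camera, camera_params, close_job, silhouettes, tip_of, tip_reach gives the robot as it stands.
- The arm moves only by the shell command python3 -m creep 'ROWS' [FORCE]. ROWS is JSON, a list of rows, each a list of 5 numbers: the shift along the tool's x, y, z in m, then the turn about the tool's z in rad, then the closure in counts, from 0 (fully open) to 255 (shut). In form: [[dx, dy, dz, twist, gripper], ...]. A call has 1 to 12 rows; each row shifts and turns the commanded pose from where the row before left it, along the tool's axes as they then stand; what a row does not reach is not made up. A row lasts 1/12 s, in which the tool goes at most 41.7 mm and 7.16 degrees, less where a joint would pass 70% of its speed; a pose out of reach is approached as far as the arm can. A call is refused whole if a number of a shift passes 0.0417 or a number of a turn 0.125, either way. A call with a gripper value outside its range is refused whole. The fingers move at their own pace and stop on an object; FORCE is the grip in N (left out, the last holds). Time passes only in rows, so rows that do not move let the fingers close. It gives the time, the measured TCP pose, the force and the opening at its end, in the units of the state.
- read_state(): the state, without advancing time (a new reading comes with each control period).
- read_camera(name): name is "scene" or "top"; returns the picture (400x640x3 uint8, red, green, blue); there is no depth.
- camera_params(name): a dict with "fov_y" (degrees; the focal length in pixels is half the picture's height over the tangent of half this angle, whatever the lens; pixels are square), "cx", "cy" (the principal point, pixels), "position" and "rotation" of the camera in the world. Camera axes: x right, y down, z forward; pixel columns grow to the right and rows downward; lengths in m; the calibration is good to about 2 mm. A picture is of the moment at which its call begins. camera_params takes no time and is no camera call.
- close_job(): hands the job in, once; it reports no verdict.
Trained networks look in the newest picture that a camera, given by its name, has taken for a name from the list of things; names that differ only in an ending like _2 or _b are one class to them, and where a whole thing is asked for, a point or a joint stands for the part that bears it (a point fixed in the world has none). Each returns a list of dicts, best first, with "confidence" (0 to 1); they miss things now and then, are a little off and sometimes report something else, mostly with a low value. They report only what shows in the picture. A call takes as long as a camera call.
- silhouettes(camera, query): "region" (400x640 bool, what is visible of it) and "pixel" ([column, row] in pixels, amid what is visible of it).
- tip_of(camera, query): "pixel" ([column, row] in pixels: a listed point, or the origin of a listed thing).
The state is a dict: "t": time; "q": joint angles; "dq": joint speeds; "joint_torque": joint torques, N m; "tool_pos": TCP position; "orientation": TCP orientation; "force": force on the tool from outside, world axes, zero at the start; "wrist_torque": the same for the moment, N m; "opening": finger opening in m.
Only numpy, scipy, OpenCV 4.12 (cv2) and the standard library are available. Lean on these libraries where they do the work, as an engineer would, in place of code of your own. Each camera call takes 0.05 s, during which the arm holds its last target.

## Working session

There is one attempt and no reset: what is moved stays moved. The work goes in short steps, Python scripts to look and compute and a shell command to move; the robot and the scene stay as the last step left them, time stands still between calls to the robot, and variables do not carry over. Pictures are saved under pics/ and viewed, and the job is handed in when it is done.

```bash
ls; mkdir -p pics; python3 - <<'E'
from plant import *
import cv2
s=read_state();print(s)
print(tip_reach)
for n in("scene","top"):
    im=read_camera(n);cv2.imwrite(f"pics/{n}0.png",im[:,:,::-1]);print(n,camera_params(n))
E
```

```text
pics
{'t': 0.0, 'q': array([ 1.02961017e+00,  1.31146693e-01,  1.48925084e+00,  1.57979638e-05,
        1.52301454e+00, -8.53938840e-02]), 'dq': array([ 3.10629613e-04,  1.11426343e-03, -1.54041199e-03,  6.11580704e-04,
        5.62603553e-04, -7.15161883e-05]), 'joint_torque': array([ 4.77440146e-03, -5.59823227e+01, -4.91779232e+01,  7.75519735e-02,
        3.52216687e-02, -5.76248203e-05]), 'tool_pos': array([0.26379502, 0.5382945 , 0.2286117 ]), 'orientation': array([-7.09646332e-01, -3.05980097e+00,  2.71069261e-03]), 'force': array([ 0.03531776, -0.75392388, -0.83318318]), 'wrist_torque': array([0.04207659, 0.10151019, 0.00666438]), 'opening': 0.09260312894800525}
0.011
scene {'fov_y': 46.68103691822488, 'cx': 324.54438731138396, 'cy': 198.7223415434779, 'position': array([-0.10745948, -0.88770672,  0.99204158]), 'rotation': array([-2.17606889,  0.80398836, -0.37319551])}
top {'fov_y': 56.30321052754487, 'cx': 323.1551145717536, 'cy': 200.297785085088, 'position': array([ 0.39281482, -0.14201641,  1.06206589]), 'rotation': array([-2.13507892,  2.11462313, -0.19581158])}
```

View pics/scene0.png

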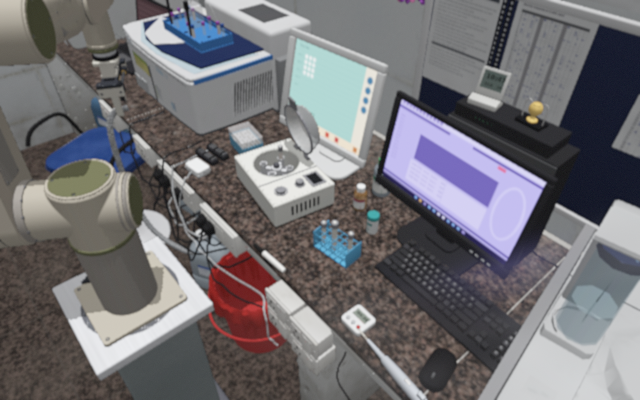

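View pics/top0.png

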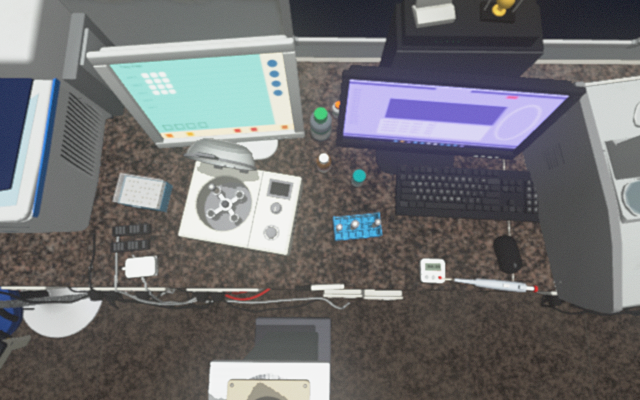

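```bash
cat > h.py <<'E'
import numpy as np,cv2
from scipy.spatial.transform import Rotation as R
from plant import *
CP={n:camera_params(n) for n in("scene","top")}
def f(c): return 200/np.tan(np.radians(CP[c]["fov_y"])/2)
def ray(c,px):
    p=CP[c];d=np.array([(px[0]-p["cx"])/f(c),(px[1]-p["cy"])/f(c),1]);return p["position"],R.from_rotvec(p["rotation"]).apply(d)
def atz(c,px,z):
    o,d=ray(c,px);return o+d*(z-o[2])/d[2]
def proj(c,P):
    p=CP[c];v=R.from_rotvec(p["rotation"]).inv().apply(np.asarray(P)-p["position"]);v=np.atleast_2d(v)
    return np.c_[p["cx"]+f(c)*v[:,0]/v[:,2],p["cy"]+f(c)*v[:,1]/v[:,2]]
def tri(a,b):
    o1,d1=ray("scene",a);o2,d2=ray("top",b)
    A=np.c_[d1,-d2];t=np.linalg.lstsq(A,o2-o1,rcond=None)[0]
    p,q=o1+d1*t[0],o2+d2*t[1];return (p+q)/2,np.linalg.norm(p-q)
E
python3 - <<'E'
from h import *
for n in("scene","top"):
    for q in("opposite_place","sample_place","tube_a","key_top","lid_lip","lid_hinge","centrifuge","rack","reagent_bottle","strip_vial","timer"):
        print(n,q,[(np.round(d["pixel"],1).tolist(),round(d["confidence"],2)) for d in tip_of(n,q)][:5])
print(read_state()["t"])
E
```

```text
scene opposite_place [([270.5, 172.5], 0.92)]
scene sample_place [([291.6, 101.9], 0.37)]
scene tube_a [([321.8, 242.7], 0.66), ([333.5, 249.0], 0.43), ([351.3, 259.6], 0.42)]
scene key_top [([281.2, 187.1], 0.65)]
scene lid_lip [([294.3, 100.9], 0.59)]
scene lid_hinge [([299.9, 151.9], 0.98)]
scene centrifuge [([285.3, 187.9], 0.7), ([278.5, 189.2], 0.54)]
scene rack [([336.7, 248.9], 0.74), ([347.5, 257.6], 0.54)]
scene reagent_bottle [([359.1, 204.9], 0.71)]
scene strip_vial [([372.9, 231.1], 0.7)]
scene timer [([355.8, 324.4], 0.89)]
top opposite_place [([237.5, 215.2], 0.73)]
top sample_place [([213.7, 191.6], 0.63)]
top tube_a [([338.1, 226.2], 0.61), ([351.4, 226.7], 0.44), ([372.4, 222.6], 0.37)]
top key_top [([269.8, 229.3], 0.49)]
top lid_lip [([208.9, 150.0], 0.94)]
top lid_hinge [([231.4, 164.0], 0.92)]
top centrifuge [([246.7, 210.1], 0.95), ([235.3, 215.9], 0.59)]
top rack [([353.9, 227.8], 0.7), ([373.8, 225.2], 0.53)]
top reagent_bottle [([322.3, 166.7], 0.65)]
top strip_vial [([339.9, 230.0], 0.39)]
top timer [([213.8, 190.2], 0.63), ([428.5, 271.5], 0.56)]
1.2
```

```bash
python3 - <<'E'
import cv2
t=cv2.imread("pics/top0.png");s=cv2.imread("pics/scene0.png")
def z(im,x0,y0,w,h,k,n): cv2.imwrite(n,cv2.resize(im[y0:y0+h,x0:x0+w],None,fx=k,fy=k,interpolation=cv2.INTER_CUBIC))
z(t,170,130,140,130,5,"pics/zt1.png");z(t,320,160,80,90,6,"pics/zt2.png")
z(s,225,90,120,140,4,"pics/zs1.png");z(s,300,175,90,95,6,"pics/zs2.png")
E
```

```text
(no output)
```

View pics/zt1.png

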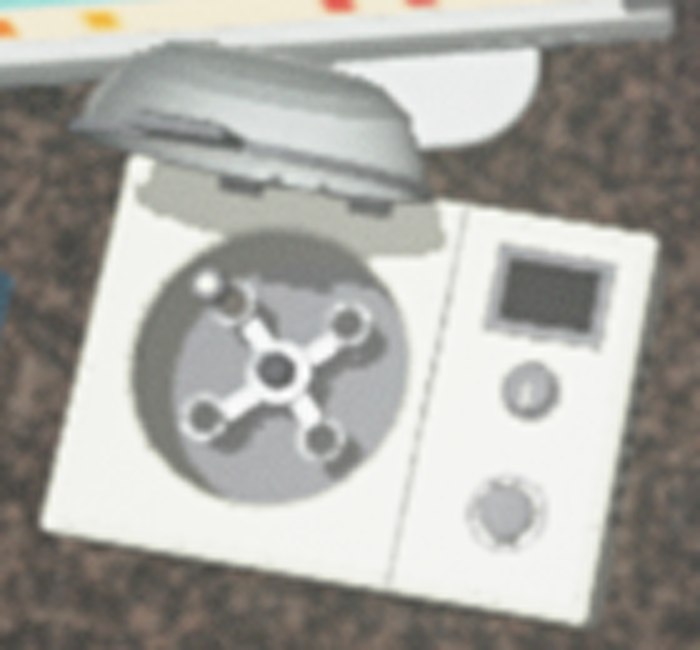

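View pics/zt2.png

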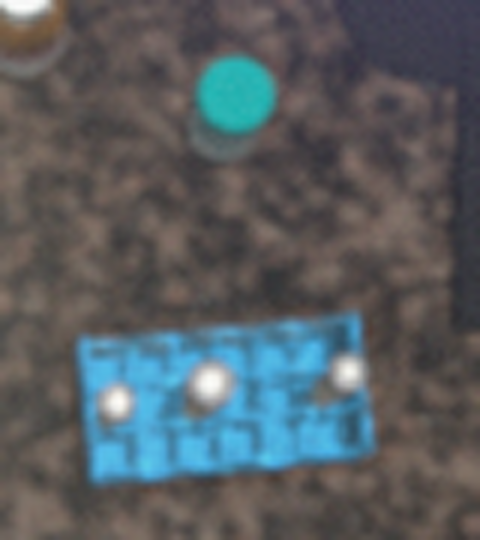

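View pics/zs1.png

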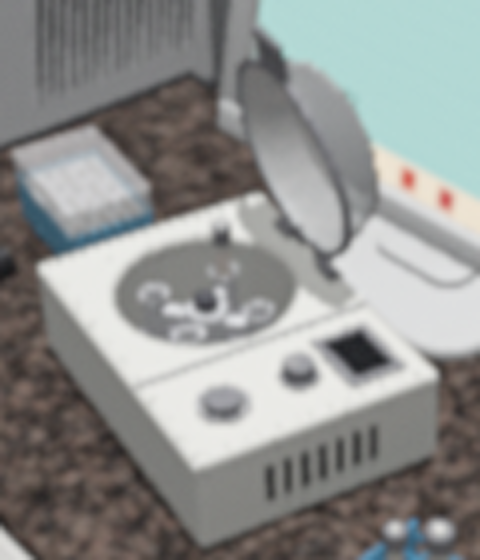

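View pics/zs2.png

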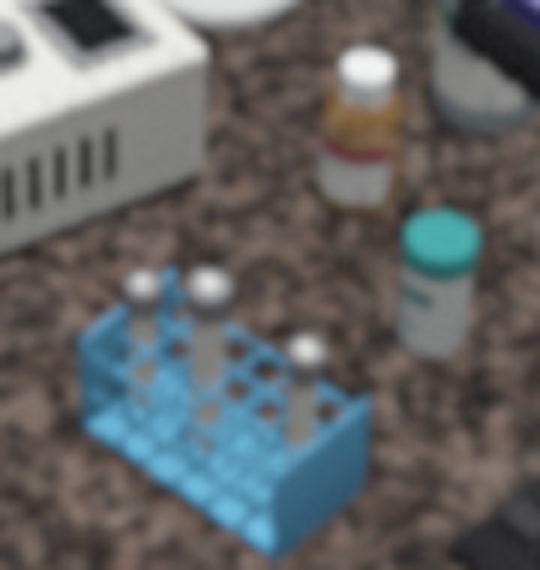

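```bash
python3 - <<'E'
from h import *
for nm,a,b in [("L",(323.6,221.5),(339.4,227)),("M",(335,221.5),(355,223.8)),("R",(351.3,232.8),(378,222)),
  ("sample",(280.3,146.5),(211.5,186.8)),("key",(281,190.5),(270.5,232.8)),("dial",(300,182),(276,208)),
  ("lidlip",(292,101),(208.9,154)),]:
    p,e=tri(a,b);print(nm,p.round(4),round(e,4))
# rotor features in top at z=.078
for nm,b in [("hub",(225.5,204)),("s_sl",(216.7,190.2)),("tr",(240,194.8)),("bl",(211,213.5)),("br",(234.3,217.8))]:
    print(nm,atz("top",b,.078).round(4))
print("bowl", atz("top",(170+270/5,130+368/5),.092).round(4))
print("corners",[atz("top",(170+a/5,130+b/5),.092).round(4).tolist() for a,b in((42,528),(588,622),(658,236),(130,155))])
print("rack corners",[atz("top",(320+a/6,160+b/6),.06).round(4).tolist() for a,b in((80,338),(358,315),(373,452),(95,482))])
print("vial",atz("top",(320+236/6,160+95/6),.066),"bottle",atz("top",(323.5,159),.088), "timer",atz("top",(432,271),.019))
for n in("scene","top"):
  for q in("tube_a","lid_lip","key_top"):
    print(n,q,[(np.round(d["pixel"],1).tolist(),round(d["confidence"],2),int(d["region"].sum())) for d in silhouettes(n,q)])
E
```

```text
L [ 0.5033 -0.184   0.0898] 0.0
M [ 0.5096 -0.2231  0.1145] 0.0013
R [ 0.515  -0.282   0.1129] 0.0014
sample [0.6001 0.1459 0.1246] 0.0008
key [ 0.4866 -0.0064  0.0976] 0.0024
dial [ 0.5499 -0.0191  0.1048] 0.0011
lidlip [0.6298 0.1047 0.2982] 0.007
hub [0.5634 0.12   0.078 ]
s_sl [0.6008 0.1458 0.078 ]
tr [0.5888 0.0825 0.078 ]
bl [0.5374 0.1571 0.078 ]
br [0.5264 0.0945 0.078 ]
bowl [0.562  0.1203 0.092 ]
corners [[0.4766, 0.2336, 0.092], [0.431, -0.0509, 0.092], [0.6355, -0.0828, 0.092], [0.6777, 0.2024, 0.092]]
rack corners [[0.5355, -0.1688, 0.06], [0.5472, -0.2944, 0.06], [0.4853, -0.3, 0.06], [0.4708, -0.1758, 0.06]]
vial [ 0.64745293 -0.23951897  0.066     ] bottle [ 0.68780536 -0.14076034  0.088     ] timer [ 0.39260776 -0.4412338   0.019     ]
scene tube_a [([321.7, 225.5], 0.65, 42), ([349.7, 239.2], 0.64, 74), ([333.6, 230.0], 0.42, 128)]
scene lid_lip [([303.3, 128.6], 0.68, 1248)]
scene key_top [([279.5, 190.0], 0.42, 54)]
top tube_a [([354.5, 227.1], 0.65, 67), ([270.0, 231.7], 0.62, 117), ([375.4, 222.8], 0.37, 40)]
top lid_lip [([224.6, 151.4], 0.83, 1509)]
top key_top [([270.4, 232.5], 0.52, 107)]
```

```bash
python3 - <<'E'
from h import *
print("hinge",tri((299.9,151.9),(231.4,164.0)), atz("top",(231.4,164),.092))
print("lip",tri((294.3,100.9),(208.9,150.0)))
print("Rtube z.109",atz("top",(378,222),.109),atz("scene",(351.3,232.8),.109))
print("key z.102",atz("top",(270.5,232.3),.102),atz("scene",(281,190.3),.102))
# screen
for nm,a,b in[("LL",(279,108),(131,146)),("LR",(363,164),(300,138)),("TL",(294,32),(84,55)),("TR",(385,71),(295,38))]:
    print(nm,tri(a,b))
c=np.array([.5552,.0756]);th=-.159
X=np.array([np.cos(th),np.sin(th)]);Y=np.array([-X[1],X[0]])
# lid model overlay: find angle
for hx in(.09,.1,.105):
  for a in(1.4,1.5,1.6):
    l=hx-.199*np.cos(a)+.008*np.sin(a);z=.092+.199*np.sin(a)+.008*np.cos(a)
    P=np.r_[c+l*X+.045*Y,z];print(hx,a,P.round(3),proj("scene",P).round(1),proj("top",P).round(1))
s=read_state();print(R.from_rotvec(s["orientation"]).as_matrix().round(3),s["t"])
E
python3 -c "
import cv2
s=cv2.imread('pics/scene0.png')[20:190,240:400];cv2.imwrite('pics/zs3.png',cv2.resize(s,None,fx=4,fy=3.5))"
```

```text
hinge (array([0.66235416, 0.1098882 , 0.09560494]), np.float64(0.015891829518704013)) [0.67021857 0.10667289 0.092     ]
lip (array([0.63994321, 0.1066388 , 0.29412753]), np.float64(0.007163841610689099))
Rtube z.109 [ 0.51491391 -0.28222072  0.109     ] [ 0.51840487 -0.27963992  0.109     ]
key z.102 [ 0.48648314 -0.00633035  0.102     ] [ 0.48521097 -0.01070715  0.102     ]
LL (array([0.72050328, 0.3478224 , 0.13195312]), np.float64(0.03996904214673359))
LR (array([ 0.74469053, -0.08168199,  0.11193199]), np.float64(0.014993975381846148))
TL (array([0.80607942, 0.32818014, 0.3936043 ]), np.float64(0.008437203747042998))
TR (array([ 0.82816758, -0.07972992,  0.4043523 ]), np.float64(0.015418396762607988))
0.09 1.4 [0.626 0.11  0.289] [[291.1 103.2]] [[206.6 158.4]]
0.09 1.5 [0.645 0.107 0.291] [[296.9 101.1]] [[208.5 149.5]]
0.09 1.6 [0.665 0.104 0.291] [[302.6  99.5]] [[210.6 140.8]]
0.1 1.4 [0.635 0.108 0.289] [[294.  102.4]] [[207.7 154. ]]
0.1 1.5 [0.655 0.105 0.291] [[299.8 100.2]] [[209.5 145.1]]
0.1 1.6 [0.675 0.102 0.291] [[305.5  98.7]] [[211.6 136.5]]
0.105 1.4 [0.64  0.108 0.289] [[295.5 102. ]] [[208.2 151.8]]
0.105 1.5 [0.66  0.104 0.291] [[301.2  99.8]] [[210.  142.9]]
0.105 1.6 [0.68  0.101 0.291] [[306.9  98.2]] [[212.1 134.3]]
[[-0.898  0.44   0.   ]
 [ 0.44   0.898 -0.   ]
 [-0.    -0.    -1.   ]] 1.5
```

View pics/zs3.png

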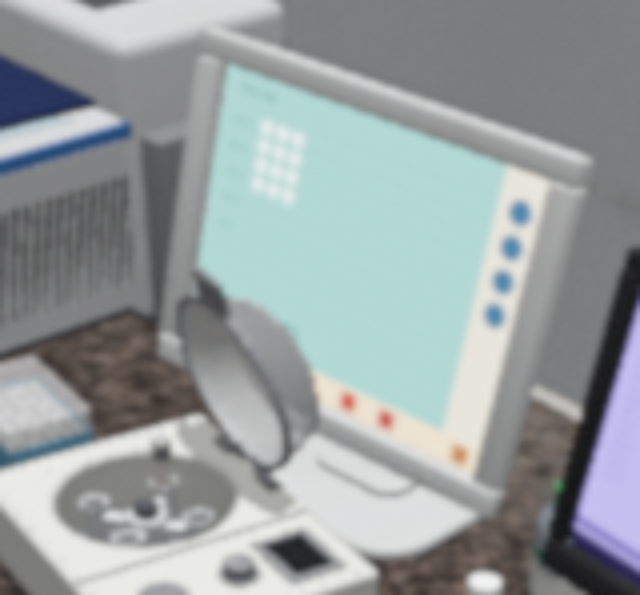

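```bash
python3 -m creep '[[0,0,0,-0.114,145],[0,0,0,-0.114,145],[0,0,0,-0.114,145],[0,0,0,-0.113,145],[0,0,0,0,145]]' 15; python3 -m creep '[[-0.006,-0.02,0,0,145],[-0.012,-0.039,0,0,145],[-0.012,-0.039,0,0,145],[-0.012,-0.039,0,0,145],[-0.012,-0.039,0,0,145],[-0.012,-0.039,0,0,145],[-0.012,-0.039,0,0,145],[-0.012,-0.039,0,0,145],[-0.012,-0.039,0,0,145],[-0.012,-0.039,0,0,145],[-0.006,-0.02,0,0,145],[0,0,0,0,145]]'
```

```text
t: 1.92
tool_pos: [0.2641, 0.5387, 0.2296]
orientation: [-0.007, 3.142, -0.0]
force: [-0.1, 0.4, 0.7]
opening: 0.064
t: 2.92
tool_pos: [0.3848, 0.1441, 0.2299]
orientation: [0.015, 3.14, -0.002]
force: [-0.1, 0.3, -0.5]
opening: 0.04
```

```bash
python3 -m creep '[[-0.006,-0.02,0,0,145],[-0.0125,-0.0385,0,0,145],[-0.0125,-0.0385,0,0,145],[-0.0125,-0.0385,0,0,145],[-0.0125,-0.0385,0,0,145],[-0.0125,-0.0385,0,0,145],[-0.0125,-0.0385,0,0,145],[-0.0125,-0.0385,0,0,145],[-0.0125,-0.0385,0,0,145],[-0.0125,-0.0385,0,0,145],[-0.0125,-0.0585,0,0,145],[0,0,0,0,145]]' ; python3 -m creep '[[-0.0125,-0.0385,0,0,145],[-0.0125,-0.0385,0,0,145],[-0.0125,-0.0385,0,0,145],[-0.0125,-0.0385,0,0,145],[-0.0125,-0.0385,0,0,145],[-0.0125,-0.0385,0,0,145],[-0.0125,-0.0385,0,0,145],[-0.0125,-0.0385,0,0,145],[-0.0125,-0.0385,0,0,145],[-0.0125,-0.0385,0,0,145],[-0.006,-0.04,0,0,145],[0,0,0,0,145]]'
```

```text
t: 3.92
tool_pos: [0.5146, -0.283, 0.2283]
orientation: [-0.013, -3.14, 0.002]
force: [-0.2, 0.1, -0.4]
opening: 0.0401out of range: a shift must lie within [-0.0417, 0.0417]
```

```bash
cat >> h.py <<'E'
def snap(tag,x0,y0,w,h,k,cam):
    im=read_camera(cam)[:,:,::-1]
    cv2.imwrite(f"pics/{tag}.png",cv2.resize(im[y0:y0+h,x0:x0+w],None,fx=k,fy=k,interpolation=cv2.INTER_CUBIC))
E
python3 -m creep '[[0,0,0.03,0,145],[0,0,0.035,0,145],[0,0,0.025,0,145],[0,0,0,0,145]]'
python3 - <<'E'
from h import *
snap("s1",290,160,110,110,5,"scene");snap("t1",300,140,130,110,5,"top")
print(read_state()["tool_pos"],proj("scene",read_state()["tool_pos"]),proj("top",read_state()["tool_pos"]))
E
```

```text
t: 4.25
tool_pos: [0.5113, -0.2744, 0.1328]
orientation: [-0.006, -3.133, -0.009]
force: [-0.9, 0.3, -0.9]
opening: 0.0402
[ 0.51414548 -0.27632751  0.13918012] [[349.768204   224.77430193]] [[377.39387008 220.75633532]]
```

View pics/s1.png

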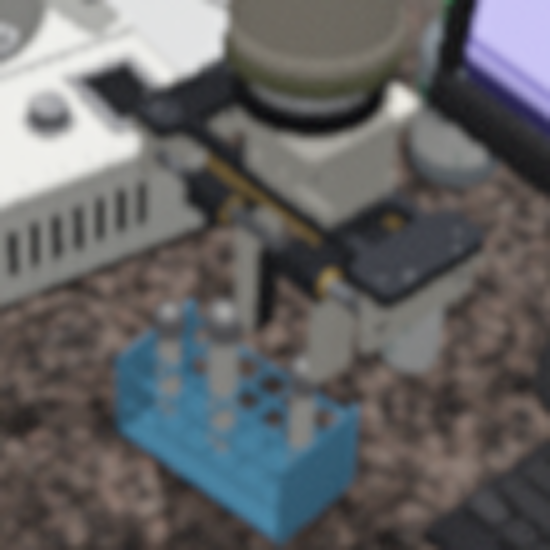

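View pics/t1.png

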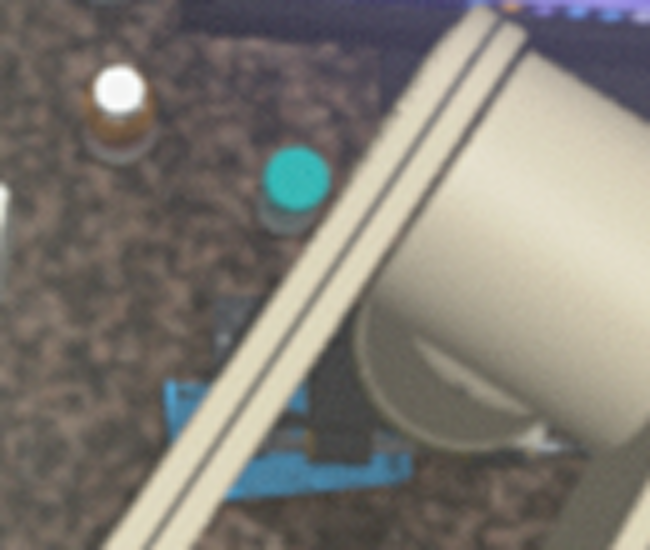

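```bash
for i in 1 2 3; do python3 -m creep '[[0,0,0,0,145]]'; done
```

```text
t: 4.43
tool_pos: [0.5157, -0.2776, 0.1419]
orientation: [0.002, 3.139, -0.002]
force: [0.2, 0.1, 1.0]
opening: 0.0403
t: 4.52
tool_pos: [0.5161, -0.278, 0.1426]
orientation: [0.002, 3.138, -0.004]
force: [-0.9, -0.2, -0.1]
opening: 0.0396
t: 4.6
tool_pos: [0.5158, -0.2781, 0.1422]
orientation: [0.002, 3.138, -0.003]
force: [-0.4, 0.7, -0.3]
opening: 0.0403
```

```bash
python3 -m creep '[[0,-0.003,0.005,0,145],[0,0,0.015,0,145],[0,0,0.015,0,145],[0,0,0.01,0,145],[0,0,0,0,145],[0,0,0,0,145]]';python3 -m creep '[[0,0,0,0,145]]'
```

```text
t: 5.1
tool_pos: [0.5141, -0.2803, 0.0942]
orientation: [-0.001, -3.141, -0.001]
force: [0.2, -0.1, 1.4]
opening: 0.0403
t: 5.18
tool_pos: [0.5148, -0.2808, 0.0955]
orientation: [0.001, 3.141, -0.001]
force: [-0.4, -0.5, 0.1]
opening: 0.0402
```

```bash
python3 - <<'E'
from h import *
snap("s2",300,170,100,100,6,"scene")
print(read_state()["tool_pos"])
E
```

```text
[ 0.51506915 -0.28091014  0.0957896 ]
```

View pics/s2.png

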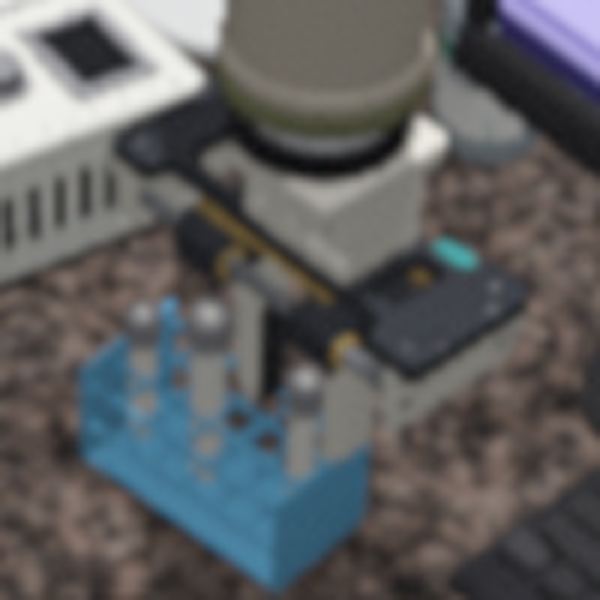

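```bash
python3 - <<'E'
from h import *
for p in [(.515,-.281,.085),(.515,-.2585,.085),(.515,-.3035,.085),(.505,-.281,.085),(.515,-.281,.109)]:
    q=proj("scene",p)[0]; print(p,q.round(1),((q-[300,170])*6).round())
E
```

```text
(0.515, -0.281, 0.085) [350.3 239.9] [302. 420.]
(0.515, -0.2585, 0.085) [344.7 235.3] [268. 392.]
(0.515, -0.3035, 0.085) [356.1 244.6] [337. 448.]
(0.505, -0.281, 0.085) [347.6 241.7] [286. 430.]
(0.515, -0.281, 0.109) [350.7 233.7] [304. 382.]
```

```bash
python3 -m creep '[[0,0,0,0,255],[0,0,0,0,255],[0,0,0,0,255],[0,0,0,0,255],[0,0,0,0,255],[0,0,0,0,255]]' 15
```

```text
t: 5.73
tool_pos: [0.5146, -0.2805, 0.0949]
orientation: [0.001, 3.141, -0.0]
force: [-1.0, -1.1, 1.4]
opening: 0.0158
```

```bash
python3 -m creep '[[0,0,-0.008,0,255],[0,0,-0.02,0,255],[0,0,-0.03,0,255],[0,0,-0.035,0,255],[0,0,-0.035,0,255],[0,0,-0.025,0,255],[0,0,-0.01,0,255],[0,0,0,0,255]]'
```

```text
t: 6.4
tool_pos: [0.5158, -0.2814, 0.2614]
orientation: [0.001, 3.137, -0.005]
force: [0.8, 0.4, -0.7]
opening: 0.0158
```

```bash
python3 - <<'E'
from h import *
snap("s3",270,120,130,140,4,"scene")
print(read_state()["tool_pos"],read_state()["opening"])
E
```

```text
[ 0.51490512 -0.28074335  0.25849717] 0.0155601062908623
```

View pics/s3.png

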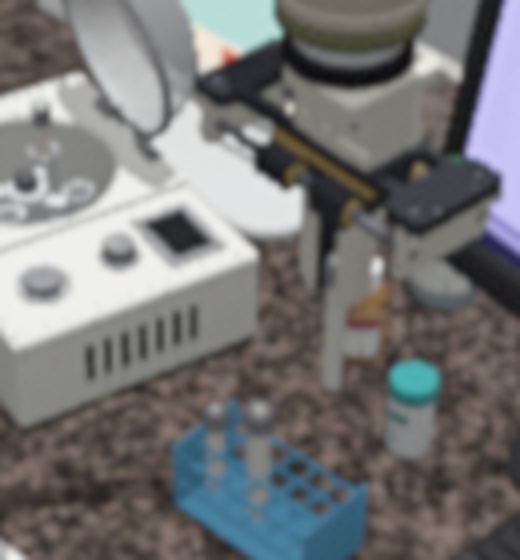

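```bash
python3 -m creep '[[-0.001,0.02,0,0,255],[-0.001,0.035,0,0,255],[-0.001,0.04,0,0,255],[-0.001,0.04,0,0,255],[-0.001,0.04,0,0,255],[-0.001,0.04,0,0,255],[-0.001,0.04,0,0,255],[-0.001,0.04,0,0,255],[-0.001,0.035,0,0,255],[-0.001,0.027,0,0,255],[-0.0015,0.018,0,0,255],[0,0,0,0,255]]';python3 -m creep '[[0,0,0,0,255],[0,0,0,0,255],[0,0,0,0,255]]';python3 - <<'E'
from h import *
snap("s4",220,90,130,130,5,"scene")
snap("t4",170,140,130,110,5,"top")
P=[]
s=read_state();print(s["tool_pos"])
for c in("scene","top"):
  for q in("opposite_place","sample_place","tube_a"):
    print(c,q,[(np.round(d["pixel"],1).tolist(),round(d["confidence"],2)) for d in tip_of(c,q)])
E
```

```text
t: 7.45
tool_pos: [0.5246, 0.0979, 0.2542]
orientation: [0.005, -3.137, -0.001]
force: [1.1, 0.2, -0.3]
opening: 0.0156
t: 7.7
tool_pos: [0.5258, 0.0934, 0.2564]
orientation: [-0.003, -3.14, 0.001]
force: [-0.7, -1.0, 0.3]
opening: 0.0159
[0.52613537 0.09337143 0.25714127]
scene opposite_place [([271.5, 175.6], 0.96), ([280.5, 186.7], 0.33)]
scene sample_place [([275.0, 156.8], 0.88)]
scene tube_a [([323.4, 241.7], 0.67), ([271.9, 153.8], 0.56), ([332.0, 248.6], 0.47)]
top opposite_place [([209.9, 153.5], 0.66), ([232.2, 213.6], 0.42)]
top sample_place [([212.7, 191.7], 0.7), ([324.7, 166.4], 0.28)]
top tube_a [([350.6, 229.5], 0.6)]
```

View pics/s4.png

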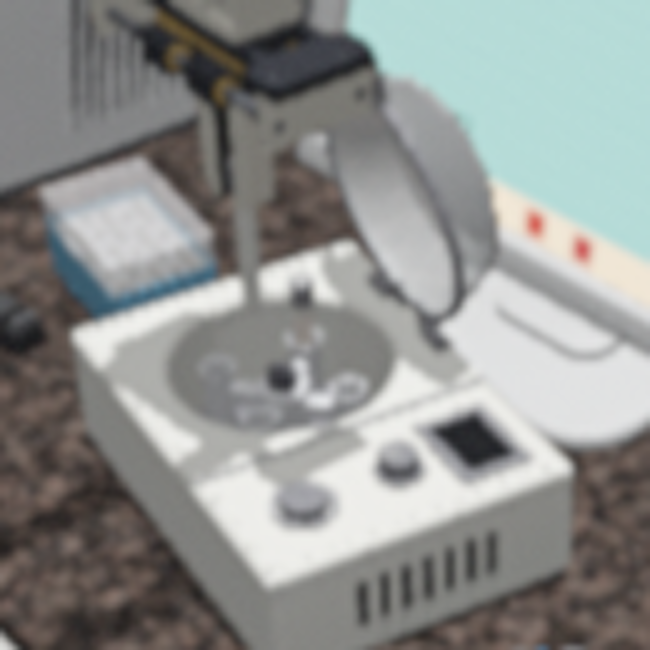

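View pics/t4.png

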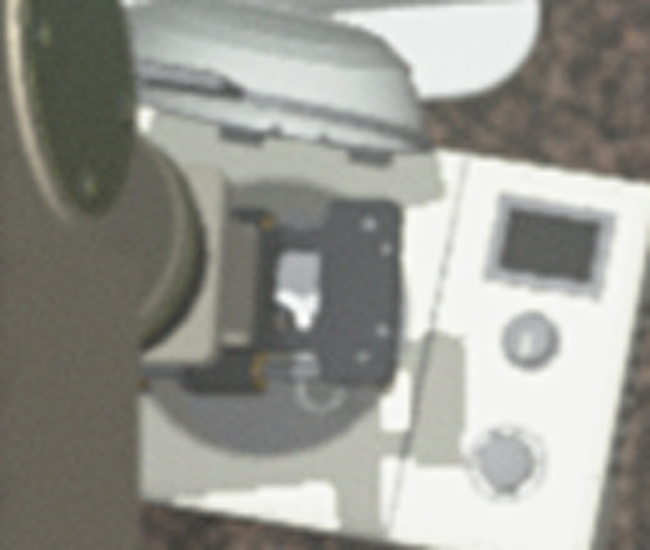

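```bash
cp pics/s4.png pics/x.png; python3 - <<'E'
from h import *
for p in [(.5264,.0944,.078),(.5261,.0934,.165),(.5261,.0934,.2735),(.6008,.1457,.078),(.5634,.12,.078),(.5888,.0825,.078),(.5374,.1571,.078)]:
    q=proj("scene",p)[0];print(p,q.round(1),((q-[220,90])*5).round())
E
python3 - <<'E'
import cv2
im=cv2.imread('pics/s4.png');im=im[230:450,130:430];cv2.imwrite('pics/x2.png',cv2.resize(im,None,fx=2.6,fy=2.6,interpolation=cv2.INTER_CUBIC))
E
```

```text
(0.5264, 0.0944, 0.078) [272.  174.3] [260. 422.]
(0.5261, 0.0934, 0.165) [270.2 152.1] [251. 311.]
(0.5261, 0.0934, 0.2735) [267.6 121.5] [238. 157.]
(0.6008, 0.1457, 0.078) [281.2 158.1] [306. 340.]
(0.5634, 0.12, 0.078) [276.6 166.1] [283. 380.]
(0.5888, 0.0825, 0.078) [289.9 168.4] [350. 392.]
(0.5374, 0.1571, 0.078) [263.5 163.9] [217. 370.]
```

View pics/x2.png

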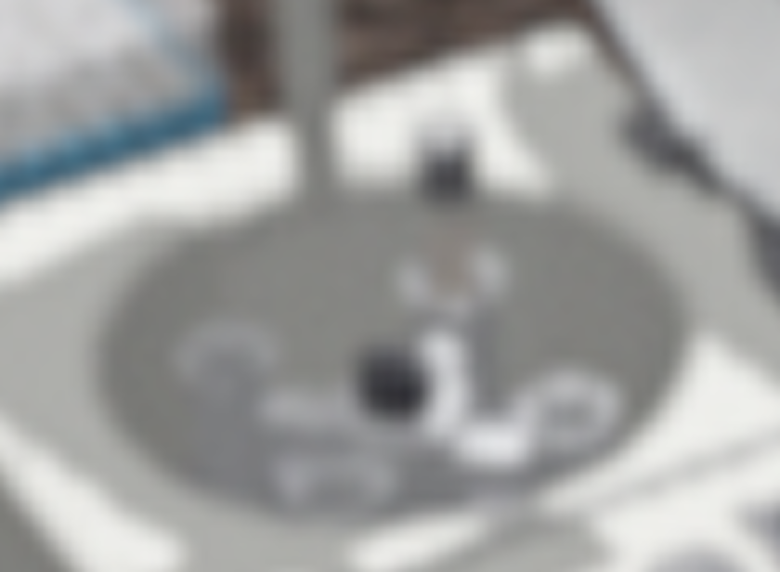

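```bash
python3 -m creep '[[0,0.001,0.01,0,255],[0,0,0.02,0,255],[0,0,0.02,0,255],[0,0,0.015,0,255],[0,0,0.007,0,255],[0,0,0,0,255],[0,0,0,0,255],[0,0,0,0,255]]';python3 - <<'E'
from h import *
im=np.mean([read_camera("scene").astype(float) for _ in range(4)],0)[:,:,::-1]
cv2.imwrite("pics/s5.png",cv2.resize(im[136:180,246:306].astype(np.uint8),None,fx=13,fy=13,interpolation=cv2.INTER_CUBIC))
im=np.mean([read_camera("top").astype(float) for _ in range(2)],0)[:,:,::-1]
cv2.imwrite("pics/t5.png",cv2.resize(im[170:240,190:270].astype(np.uint8),None,fx=8,fy=8,interpolation=cv2.INTER_CUBIC))
s=read_state();print(s["tool_pos"],s["force"],s["orientation"])
p=s["tool_pos"]
for q in [p-[0,0,.0927],p+[0,0,.005]]: print(((proj("scene",q)[0]-[246,136])*13).round())
E
```

```text
t: 8.77
tool_pos: [0.5269, 0.0956, 0.1868]
orientation: [0.001, 3.14, 0.0]
force: [0.3, -0.1, -0.1]
opening: 0.0156
[0.52658688 0.09557603 0.18630149] [-0.27814194  0.3942867   0.0948905 ] [1.20939444e-03 3.14052465e+00 1.16549938e-04]
[332. 445.]
[303. 112.]
```

View pics/s5.png

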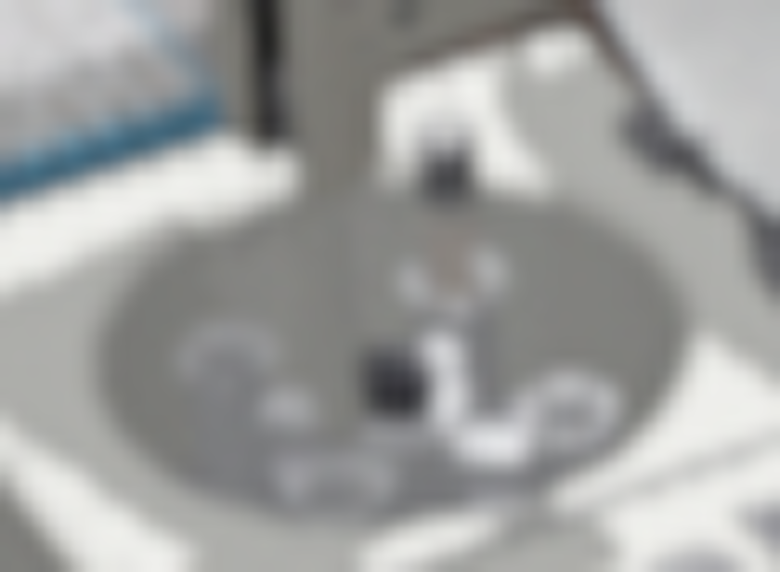

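View pics/t5.png

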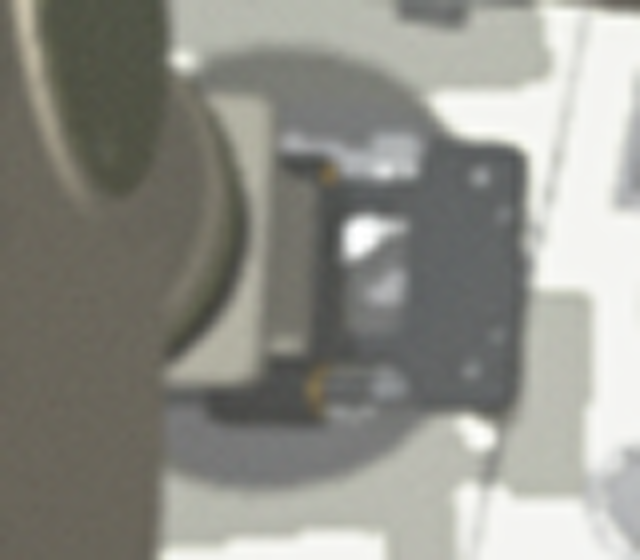

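```bash
python3 - <<'E'
import cv2,numpy as np
im=cv2.imread('pics/s5.png')[180:560,150:650]
g=im.astype(float).mean(2);g=np.clip((g-90)/(170-90)*255,0,255).astype(np.uint8)
cv2.imwrite('pics/s5c.png',cv2.resize(g,None,fx=1.5,fy=1.5))
E
```

```text
(no output)
```

View pics/s5c.png

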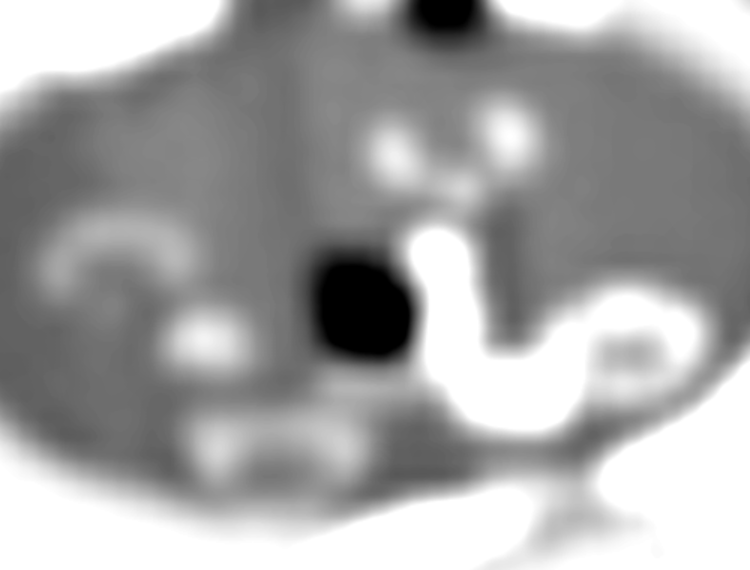

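```bash
python3 -m creep '[[0.0005,0.001,0.005,0,255],[0,0,0.007,0,255],[0,0,0.004,0,255],[0,0,0.002,0,255],[0,0,0,0,255],[0,0,0,0,255]]';python3 -m creep '[[0,0,0.002,0,255],[0,0,0.001,0,255],[0,0,0,0,255]]';python3 -m creep '[[0,0,0.002,0,255],[0,0,0.001,0,255],[0,0,0,0,255]]'
```

```text
t: 9.57
tool_pos: [0.5255, 0.0965, 0.1673]
orientation: [-0.001, -3.141, 0.0]
force: [-0.5, -0.2, -0.1]
opening: 0.0161
t: 9.82
tool_pos: [0.5257, 0.0965, 0.1645]
orientation: [-0.001, -3.142, 0.0]
force: [-0.9, -0.6, 0.4]
opening: 0.0158
t: 10.07
tool_pos: [0.5256, 0.0965, 0.1613]
orientation: [-0.001, -3.141, 0.0]
force: [0.4, 0.0, 0.0]
opening: 0.0156
```

```bash
python3 - <<'E'
from h import *
im=np.mean([read_camera("scene").astype(float) for _ in range(3)],0)
cv2.imwrite("pics/s6.png",cv2.resize(im[136:180,246:306,::-1].astype(np.uint8),None,fx=13,fy=13,interpolation=cv2.INTER_CUBIC))
g=np.clip((im[136:180,246:306].mean(2)-90)/80*255,0,255).astype(np.uint8)
cv2.imwrite("pics/s6c.png",cv2.resize(g,None,fx=13,fy=13,interpolation=cv2.INTER_CUBIC))
print(read_state()["force"])
E
```

```text
[ 0.44920938 -0.99509775 -0.62595168]
```

View pics/s6c.png

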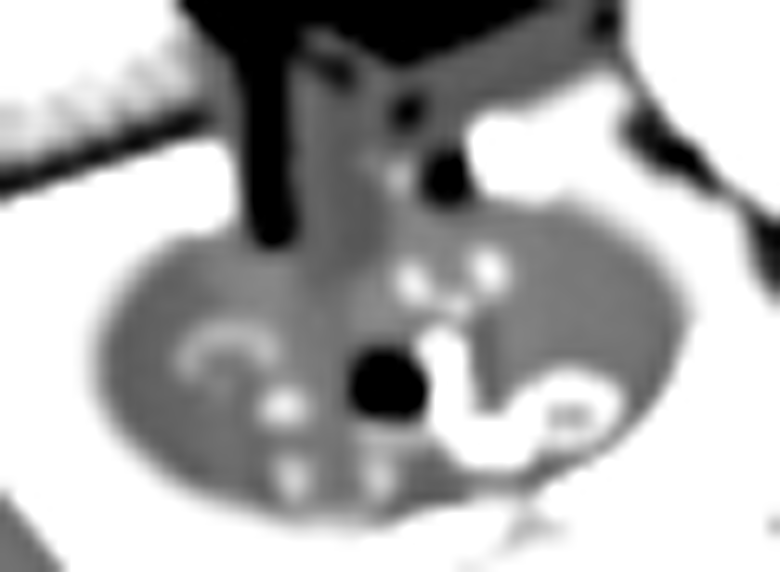

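View pics/s6.png

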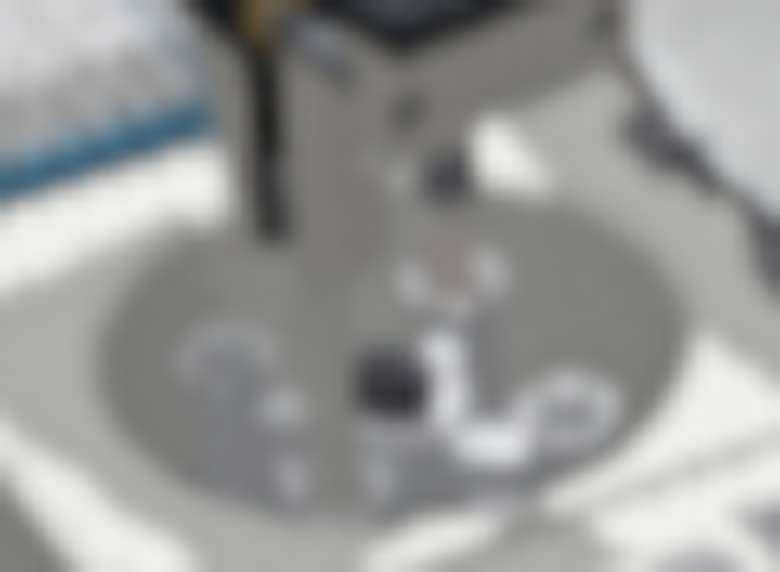

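```bash
python3 -m creep '[[0,0,0.005,0,255],[0,0,0.006,0,255],[0,0,0.006,0,255],[0,0,0.003,0,255],[0,0,0,0,255]]';python3 -m creep '[[0,0,0.005,0,255],[0,0,0.007,0,255],[0,0,0.007,0,255],[0,0,0.004,0,255],[0,0,0,0,255],[0,0,0,0,255]]'
```

```text
t: 10.63
tool_pos: [0.525, 0.0966, 0.1402]
orientation: [-0.001, -3.14, -0.0]
force: [0.0, 1.0, -0.5]
opening: 0.016
t: 11.13
tool_pos: [0.5255, 0.0965, 0.1181]
orientation: [-0.001, -3.141, 0.0]
force: [-0.3, 1.3, 0.5]
opening: 0.0155
```

```bash
python3 -m creep '[[0,0,0.003,0,255],[0,0,0.002,0,255],[0,0,0,0,255]]';python3 -m creep '[[0,0,0.0015,0,255],[0,0,0,0,255]]';python3 -m creep '[[0,0,0.0015,0,255],[0,0,0,0,255]]';python3 -m creep '[[0,0,0.001,0,255],[0,0,0,0,255]]'
```

```text
t: 11.38
tool_pos: [0.5256, 0.0966, 0.1133]
orientation: [-0.001, -3.141, -0.0]
force: [-0.3, 0.1, -0.8]
opening: 0.0158
t: 11.55
tool_pos: [0.5257, 0.0965, 0.112]
orientation: [-0.001, -3.141, -0.0]
force: [-0.1, 1.6, -0.7]
opening: 0.0157
t: 11.72
tool_pos: [0.5257, 0.0966, 0.1105]
orientation: [-0.001, -3.141, -0.0]
force: [-0.3, 0.3, -1.3]
opening: 0.0162
t: 11.88
tool_pos: [0.526, 0.0966, 0.1099]
orientation: [0.001, 3.141, 0.0]
force: [0.2, 0.1, 0.3]
opening: 0.0153
```

```bash
for i in 1 2 3; do python3 -m creep '[[0,0,0.001,0,255],[0,0,0,0,255]]';done
```

```text
t: 12.05
tool_pos: [0.5267, 0.0966, 0.1098]
orientation: [0.001, 3.139, 0.0]
force: [-1.2, -0.1, 6.3]
opening: 0.0155
t: 12.22
tool_pos: [0.5273, 0.0966, 0.1097]
orientation: [0.001, 3.138, 0.0]
force: [0.1, 0.7, 10.9]
opening: 0.016
t: 12.38
tool_pos: [0.5279, 0.0967, 0.1094]
orientation: [0.001, 3.137, 0.0]
force: [-1.4, -0.1, 12.7]
opening: 0.0157
```

```bash
python3 -m creep '[[0,0,-0.002,0,255],[0,0,0,0,150],[0,0,0,0,145],[0,0,0,0,145],[0,0,0,0,145]]';python3 -m creep '[[0,0,-0.01,0,145],[0,0,-0.03,0,145],[0,0,-0.04,0,145],[0,0,-0.04,0,145],[0,0,-0.04,0,145],[0,0,-0.02,0,145],[0,0,0,0,145]]';python3 - <<'E'
from h import *
im=np.mean([read_camera("scene").astype(float) for _ in range(3)],0)
cv2.imwrite("pics/s7.png",cv2.resize(im[90:190,220:320,::-1].astype(np.uint8),None,fx=6,fy=6,interpolation=cv2.INTER_CUBIC))
print(read_state()["tool_pos"])
E
```

```text
t: 12.8
tool_pos: [0.5253, 0.0965, 0.108]
orientation: [-0.001, -3.141, 0.0]
force: [0.2, -0.7, 0.9]
opening: 0.0372
t: 13.38
tool_pos: [0.5283, 0.0968, 0.2964]
orientation: [0.001, 3.131, 0.001]
force: [0.3, 0.4, 1.4]
opening: 0.0403
[0.52545507 0.09649818 0.28817702]
```

View pics/s7.png

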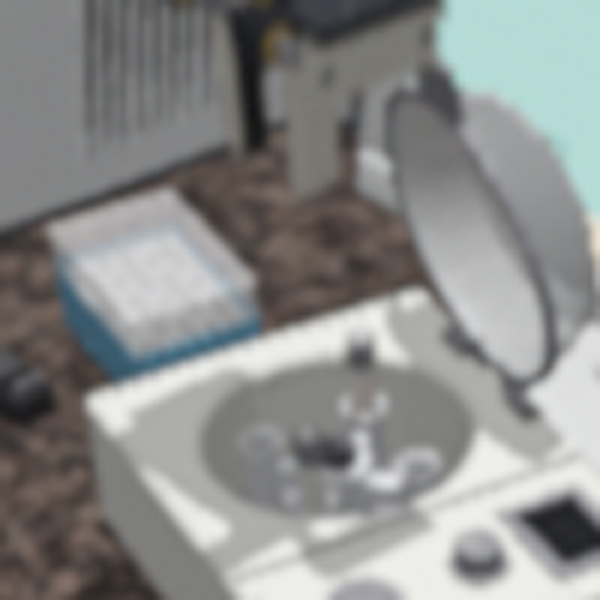

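```bash
python3 -m creep '[[0,0,-0.015,0.08,255],[0,0,-0.03,0.079,255],[0,0,-0.025,0,255],[0,0,-0.008,0,255],[0,0,0,0,255],[0,0,0,0,255]]';python3 - <<'E'
from h import *
s=read_state();print(s["tool_pos"],s["opening"])
q=proj("scene",(.526,.096,.124))[0];print(q,(q-[220,90])*6)
im=np.mean([read_camera("scene").astype(float) for _ in range(2)],0)
cv2.imwrite("pics/s8.png",cv2.resize(im[40:190,230:340,::-1].astype(np.uint8),None,fx=4,fy=4,interpolation=cv2.INTER_CUBIC))
im=read_camera("top")
cv2.imwrite("pics/t8.png",cv2.resize(im[120:240,160:310,::-1].astype(np.uint8),None,fx=5,fy=5,interpolation=cv2.INTER_CUBIC))
E
```

```text
t: 14.03
tool_pos: [0.5255, 0.0965, 0.3647]
orientation: [-0.25, -3.129, 0.001]
force: [-0.4, -0.5, -1.2]
opening: 0.0047
[0.52545437 0.09652926 0.36473393] 0.00466470827760791
[270.60360714 162.53738835] [303.62164284 435.22433009]
```

View pics/s8.png

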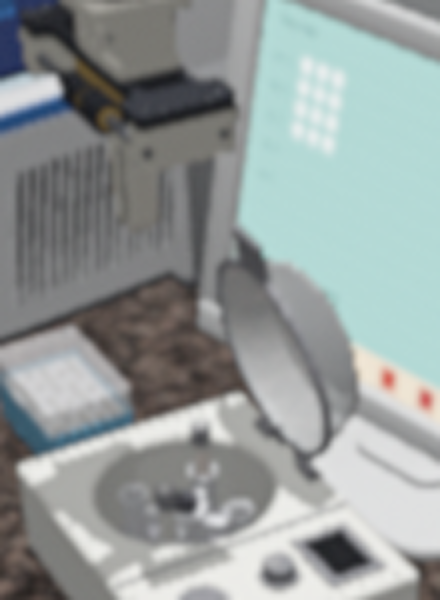

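View pics/t8.png

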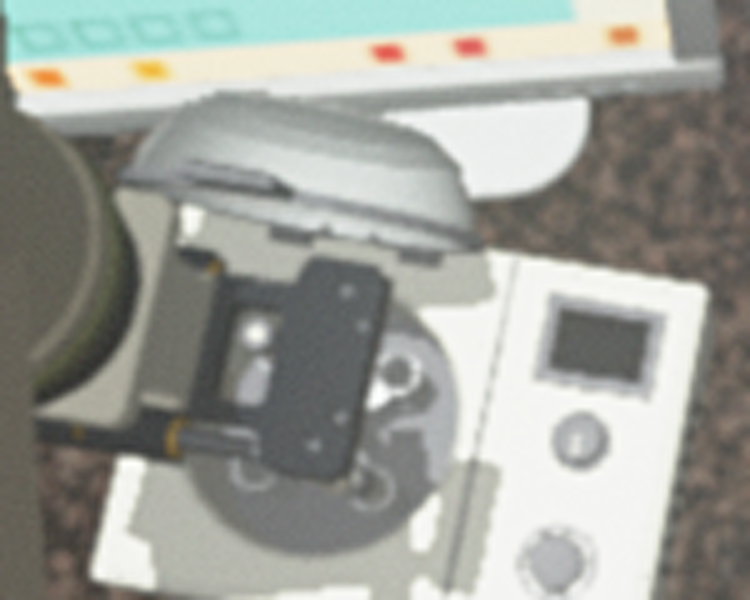

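```bash
python3 -m creep '[[-0.015,0.003,0,0,255],[-0.03,0.006,0,0,255],[-0.04,0.008,0,0,255],[-0.035,0.007,0,0,255],[-0.02,0.004,0,0,255],[-0.011,0.001,0,0,255],[0,0,0,0,255],[0,0,0,0,255]]';python3 - <<'E'
from h import *
s=read_state();print(s["tool_pos"],s["opening"])
im=np.mean([read_camera("scene").astype(float) for _ in range(2)],0)
cv2.imwrite("pics/s9.png",cv2.resize(im[40:190,230:340,::-1].astype(np.uint8),None,fx=4,fy=4,interpolation=cv2.INTER_CUBIC))
im=read_camera("top")
cv2.imwrite("pics/t9.png",cv2.resize(im[120:240,160:310,::-1].astype(np.uint8),None,fx=5,fy=5,interpolation=cv2.INTER_CUBIC))
for p in[(.5255,.0965,.124),(.5264,.0944,.078)]:
  q=proj("top",p)[0];print(q,(q-[160,120])*5)
E
```

```text
t: 14.85
tool_pos: [0.6791, 0.1011, 0.3643]
orientation: [-0.251, -3.128, 0.001]
force: [0.1, 0.6, 0.1]
opening: 0.0004
[0.67909544 0.10108153 0.36430852] 0.00035145922949967234
[229.26115415 215.66822744] [346.30577075 478.34113722]
[234.3393277  217.81012531] [371.69663848 489.05062655]
```

View pics/s9.png

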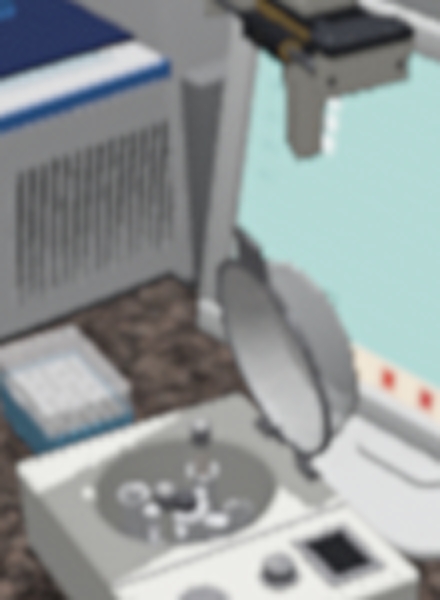

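View pics/t9.png

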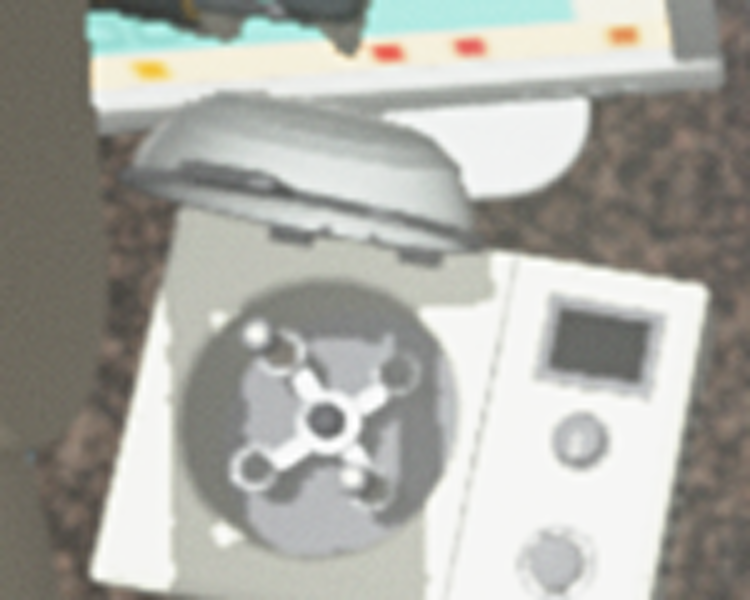

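```bash
python3 -m creep '[[0,0,0.015,0,255],[0,0,0.02,0,255],[0,0,0.018,0,255],[0,0,0.01,0,255],[0,0,0.005,0,255],[0,0,0,0,255],[0,0,0,0,255]]';python3 - <<'E'
from h import *
s=read_state();print(s["tool_pos"],s["force"])
im=np.mean([read_camera("scene").astype(float) for _ in range(2)],0)
cv2.imwrite("pics/s10.png",cv2.resize(im[40:190,230:340,::-1].astype(np.uint8),None,fx=4,fy=4,interpolation=cv2.INTER_CUBIC))
E
```

```text
t: 15.58
tool_pos: [0.6794, 0.1012, 0.2997]
orientation: [0.25, 3.131, 0.0]
force: [1.2, 0.7, 0.4]
opening: 0.0005
[0.67937958 0.10123954 0.29973791] [1.16519807 0.73286872 0.38620507]
```

View pics/s10.png

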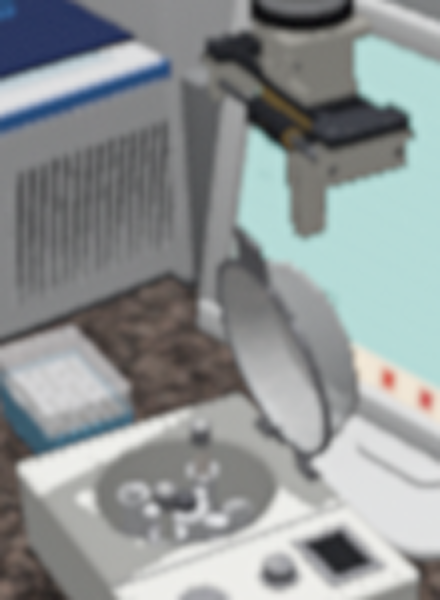

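```bash
python3 -m creep '[[0.008,0,0,0,255],[0.014,0,0,0,255],[0.016,0,0.002,0,255],[0.016,0,0.003,0,255],[0.016,0,0.004,0,255],[0.015,0,0.006,0,255],[0.015,0,0.007,0,255],[0.015,0,0.008,0,255],[0,0,0,0,255]]';python3 - <<'E'
from h import *
s=read_state();p=s["tool_pos"];d=p[:2]-[.5552,.0756];print(p,s["force"],"lx,ly",.987*d[0]-.158*d[1],.158*d[0]+.987*d[1])
im=np.mean([read_camera("scene").astype(float) for _ in range(2)],0)
cv2.imwrite("pics/s11.png",cv2.resize(im[40:190,230:340,::-1].astype(np.uint8),None,fx=4,fy=4,interpolation=cv2.INTER_CUBIC))
E
```

```text
t: 16.43
tool_pos: [0.5641, 0.12, 0.2686]
orientation: [-0.249, -3.131, -0.0]
force: [-0.5, 0.3, -0.3]
opening: 0.0009
[0.56413424 0.12000896 0.26855955] [-0.48695821  0.31678084 -0.3242684 ] lx,ly 0.001801483147772699 0.04524325576595888
```

View pics/s11.png

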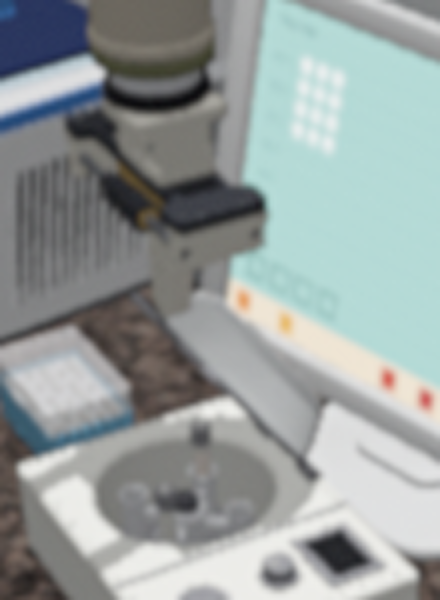

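```bash
python3 -m creep '[[0.0095,0,0.007,0,255],[0.0145,0,0.012,0,255],[0.0145,0,0.0125,0,255],[0.01,0,0.0133,0,255],[0.01,0,0.0135,0,255],[0.0095,0,0.0135,0,255],[0,0,0,0,255]]';python3 - <<'E'
from h import *
s=read_state();p=s["tool_pos"];d=p[:2]-[.5552,.0756];print(p,s["force"],"lx,ly",.987*d[0]-.158*d[1],.158*d[0]+.987*d[1])
im=np.mean([read_camera("scene").astype(float) for _ in range(2)],0)
cv2.imwrite("pics/s12.png",cv2.resize(im[60:190,210:320,::-1].astype(np.uint8),None,fx=4,fy=4,interpolation=cv2.INTER_CUBIC))
E
```

```text
t: 17.12
tool_pos: [0.4976, 0.1302, 0.1951]
orientation: [-0.25, -3.129, 0.001]
force: [-0.4, -0.4, -0.3]
opening: 0.0005
[0.49756244 0.13023193 0.19506926] [-0.3919183  -0.36911597 -0.30097103] lx,ly -0.06552011950932213 0.04481498447189437
```

View pics/s12.png

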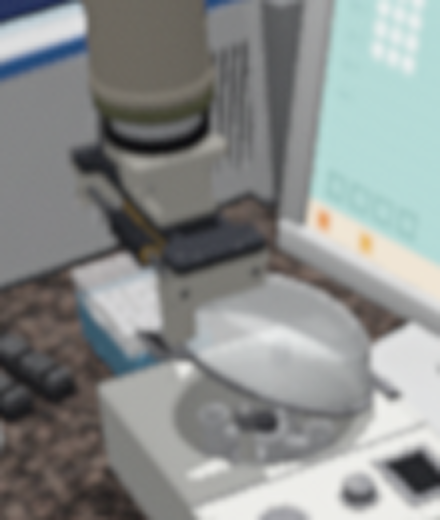

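```bash
python3 -m creep '[[0.005,0,0.008,0,255],[0.006,0,0.013,0,255],[0.005,0,0.013,0,255],[0.003,0,0.0125,0,255],[0.002,0,0.01,0,255],[0.002,0,0.008,0,255],[0.001,0,0.006,0,255],[0,0,0,0,255]]';python3 - <<'E'
from h import *
s=read_state();p=s["tool_pos"];d=p[:2]-[.5552,.0756];print(p,s["force"],"lx,ly",.987*d[0]-.158*d[1],.158*d[0]+.987*d[1])
im=np.mean([read_camera("scene").astype(float) for _ in range(2)],0)
cv2.imwrite("pics/s13.png",cv2.resize(im[60:190,210:320,::-1].astype(np.uint8),None,fx=4,fy=4,interpolation=cv2.INTER_CUBIC))
E
```

```text
t: 17.88
tool_pos: [0.4742, 0.1339, 0.1249]
orientation: [-0.251, -3.129, 0.001]
force: [-1.2, 0.2, -0.4]
opening: 0.0004
[0.47423626 0.13393213 0.12487722] [-1.2226129   0.20941203 -0.37246252] lx,ly -0.08912769159939397 0.04478153604804244
```

View pics/s13.png

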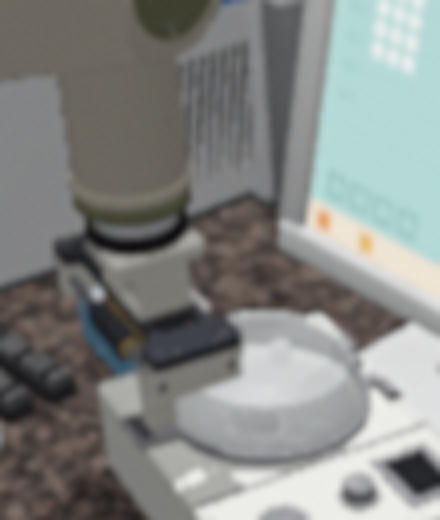

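```bash
python3 -m creep '[[0,0,0.005,0,255],[0,0,0.004,0,255],[0,0,0,0,255]]';for i in 1 2 3; do python3 -m creep '[[0,0,0.002,0,255],[0,0,0,0,255]]';done
```

```text
t: 18.23
tool_pos: [0.4749, 0.134, 0.1167]
orientation: [-0.251, -3.131, 0.0]
force: [0.2, 0.4, 0.2]
opening: 0.0006
t: 18.4
tool_pos: [0.4749, 0.1341, 0.115]
orientation: [-0.251, -3.131, 0.0]
force: [-0.3, 0.9, -0.1]
opening: 0.0005
t: 18.57
tool_pos: [0.475, 0.1341, 0.1131]
orientation: [-0.251, -3.131, 0.0]
force: [-0.0, 0.2, 0.0]
opening: 0.0004
t: 18.73
tool_pos: [0.4752, 0.1341, 0.1113]
orientation: [0.251, 3.131, 0.0]
force: [0.8, 0.3, -0.5]
opening: 0.0003
```

```bash
for i in 1 2 3 4; do python3 -m creep '[[0,0,0.0015,0,255],[0,0,0,0,255]]' | grep -E "pos|force";done
```

```text
tool_pos: [0.4753, 0.1342, 0.1111]
force: [-4.4, -0.7, 10.0]
tool_pos: [0.4754, 0.1342, 0.1108]
force: [-9.7, -3.2, 21.4]
tool_pos: [0.4755, 0.1342, 0.1106]
force: [-16.8, -3.5, 31.9]
tool_pos: [0.4756, 0.1342, 0.1103]
force: [-22.2, -5.1, 43.9]
```

```bash
python3 -m creep '[[0,0,-0.006,0,255],[0,0,0,0,255]]'; python3 -m creep '[[0,0,-0.01,0,255],[0,0,-0.03,0,255],[0,0,-0.035,0,255],[0,0,-0.03,0,255],[0,0,-0.01,0,255],[0,0,0,0,255],[0,0,0,0,255]]';python3 - <<'E'
from h import *
s=read_state();print(s["tool_pos"],s["force"])
im=np.mean([read_camera("scene").astype(float) for _ in range(2)],0)
cv2.imwrite("pics/s14.png",cv2.resize(im[100:220,220:340,::-1].astype(np.uint8),None,fx=5,fy=5,interpolation=cv2.INTER_CUBIC))
im=read_camera("top")
cv2.imwrite("pics/t14.png",cv2.resize(im[120:260,160:310,::-1].astype(np.uint8),None,fx=4,fy=4,interpolation=cv2.INTER_CUBIC))
for c in("scene","top"):
  for q in("key_top","lid_lip"): print(c,q,[(np.round(d["pixel"],1).tolist(),round(d["confidence"],2)) for d in tip_of(c,q)])
E
```

```text
t: 19.57
tool_pos: [0.4762, 0.1343, 0.1134]
orientation: [0.25, 3.129, 0.001]
force: [0.6, -0.4, -0.9]
opening: 0.0005
t: 20.15
tool_pos: [0.4751, 0.1341, 0.226]
orientation: [0.251, 3.131, 0.0]
force: [-0.9, 0.2, -0.0]
opening: 0.0005
[0.47508423 0.13408646 0.2259987 ] [-0.86375565  0.1507901  -0.03282939]
scene key_top [([244.5, 171.3], 0.7), ([279.3, 185.7], 0.44)]
scene lid_lip [([245.7, 173.5], 0.83)]
top key_top [([273.6, 230.8], 0.63)]
top lid_lip [([216.8, 240.1], 0.66)]
```

View pics/s14.png

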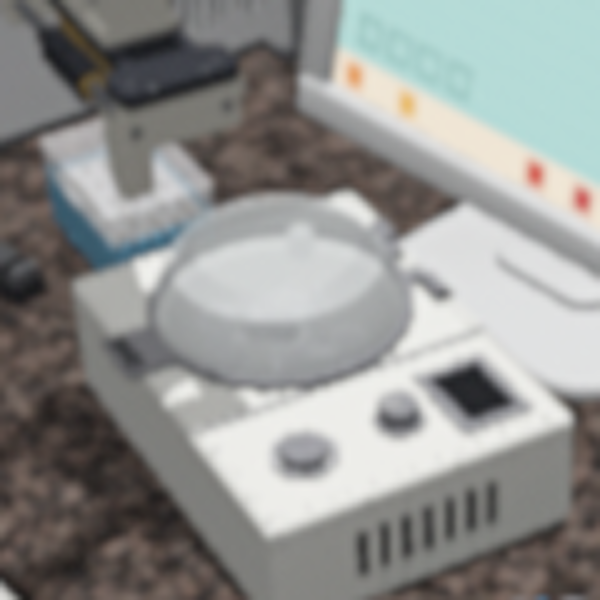

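View pics/t14.png

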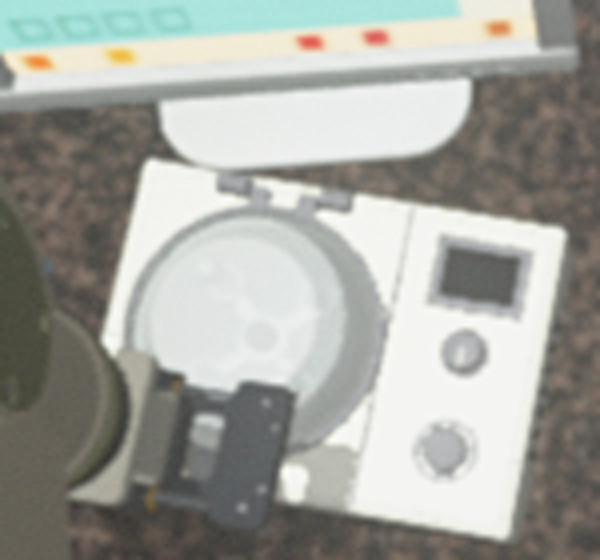

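```bash
python3 -m creep '[[-0.004,-0.015,0,0,255],[-0.006,-0.025,0,0,255],[-0.007,-0.03,0,0,255],[-0.007,-0.03,0,0,255],[-0.006,-0.023,0,0,255],[-0.0037,-0.0155,0,0,255],[0,0,0,0,255],[0,0,0,0,255]]';python3 -m creep '[[0,0,0.015,0,255],[0,0,0.03,0,255],[0,0,0.025,0,255],[0,0,0.015,0,255],[0,0,0.01,0,255],[0,0,0,0,255],[0,0,0,0,255],[0,0,0,0,255]]';python3 - <<'E'
from h import *
s=read_state();p=s["tool_pos"];d=p[:2]-[.5552,.0756];print(p,s["force"],"lx,ly",.987*d[0]-.158*d[1],.158*d[0]+.987*d[1])
im=np.mean([read_camera("scene").astype(float) for _ in range(2)],0)
cv2.imwrite("pics/s15.png",cv2.resize(im[100:220,220:340,::-1].astype(np.uint8),None,fx=5,fy=5,interpolation=cv2.INTER_CUBIC))
im=read_camera("top")
cv2.imwrite("pics/t15.png",cv2.resize(im[120:260,160:310,::-1].astype(np.uint8),None,fx=4,fy=4,interpolation=cv2.INTER_CUBIC))
print(proj("scene",p-[0,0,.011]),tri((245.7,173.5),(216.8,240.1)))
E
```

```text
t: 21.17
tool_pos: [0.4861, -0.0084, 0.2259]
orientation: [-0.254, -3.131, -0.0]
force: [-0.6, 0.1, 0.7]
opening: 0.0005
t: 21.83
tool_pos: [0.4872, -0.0077, 0.1327]
orientation: [0.25, 3.13, -0.0]
force: [-0.2, -0.4, 0.3]
opening: -0.0
[ 0.48718904 -0.00766088  0.13272308] [-0.21858239 -0.3706746   0.33544722] lx,ly -0.05397160230552592 -0.09292422376608957
[[280.55188866 184.40158701]] (array([0.46225695, 0.13701738, 0.08845999]), np.float64(0.00945476156868279))
```

View pics/s15.png

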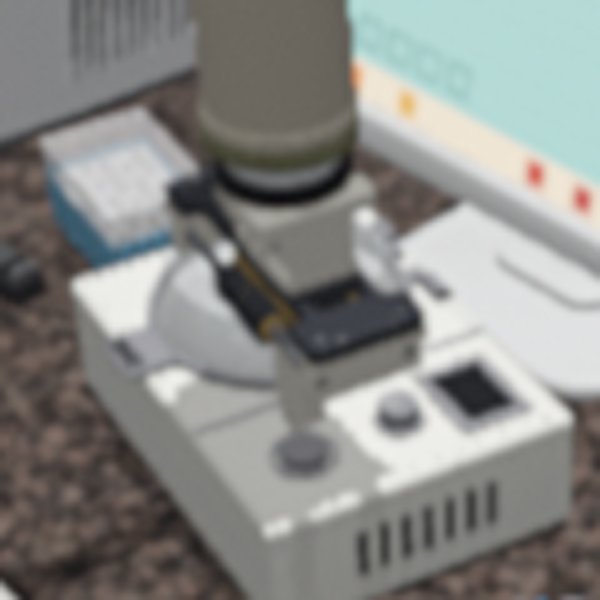

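View pics/t15.png

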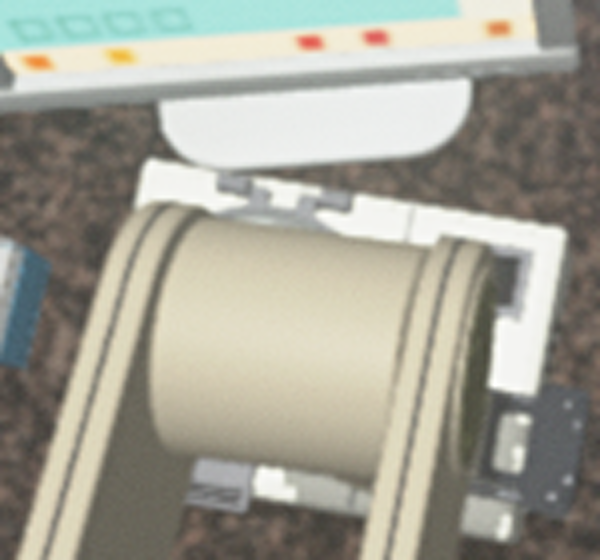

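```bash
python3 -m creep '[[0,0,0.007,0,255],[0,0,0.006,0,255],[0,0,0.003,0,255],[0,0,0,0,255],[0,0,0,0,255]]'|grep -E "pos|force";for i in 1 2 3 4; do python3 -m creep '[[0,0,0.0015,0,255],[0,0,0,0,255]]' | grep -E "pos|force";done
```

```text
tool_pos: [0.4859, -0.008, 0.1148]
force: [-0.7, -0.0, 0.3]
tool_pos: [0.4863, -0.0081, 0.1138]
force: [1.0, -0.5, 0.2]
tool_pos: [0.4865, -0.008, 0.1125]
force: [-1.2, 0.6, 2.5]
tool_pos: [0.4865, -0.0081, 0.111]
force: [0.4, -0.1, 2.5]
tool_pos: [0.4866, -0.008, 0.1094]
force: [-0.9, -0.1, 4.2]
```

```bash
for i in 1 2 3; do python3 -m creep '[[0,0,0.0008,0,255],[0,0,0,0,255]]' | grep -E "pos|force";done
```

```text
tool_pos: [0.4866, -0.0081, 0.1087]
force: [-0.5, -0.6, 4.3]
tool_pos: [0.4866, -0.0081, 0.1079]
force: [1.1, -0.2, 4.7]
tool_pos: [0.4866, -0.008, 0.1076]
force: [-1.6, -0.4, 8.3]
```

```bash
for i in 1 2 3; do python3 -m creep '[[0,0,0,0,255],[0,0,0,0,255]]' | grep -E "pos|force";done; python3 -m creep '[[0,0,0.0004,0,255],[0,0,0,0,255]]' | grep -E "pos|force"
```

```text
tool_pos: [0.4866, -0.0081, 0.1076]
force: [-2.0, 0.5, 9.6]
tool_pos: [0.4866, -0.008, 0.1076]
force: [-2.2, -0.2, 8.6]
tool_pos: [0.4866, -0.0081, 0.1077]
force: [-1.6, 0.4, 9.5]
tool_pos: [0.4866, -0.0081, 0.1076]
force: [-4.2, 0.2, 12.5]
```

```bash
python3 -m creep '[[0,0,0,0,255],[0,0,0,0,255]]' | grep -E "pos|force";python3 - <<'E'
from h import *
im=np.mean([read_camera("scene").astype(float) for _ in range(2)],0)
cv2.imwrite("pics/s16.png",cv2.resize(im[100:260,220:400,::-1].astype(np.uint8),None,fx=4,fy=3.7,interpolation=cv2.INTER_CUBIC))
print(read_state()["force"])
E
```

```text
tool_pos: [0.4866, -0.0081, 0.1076]
force: [-3.1, -0.5, 12.2]
[-3.49854093  0.28073681 11.49653638]
```

View pics/s16.png

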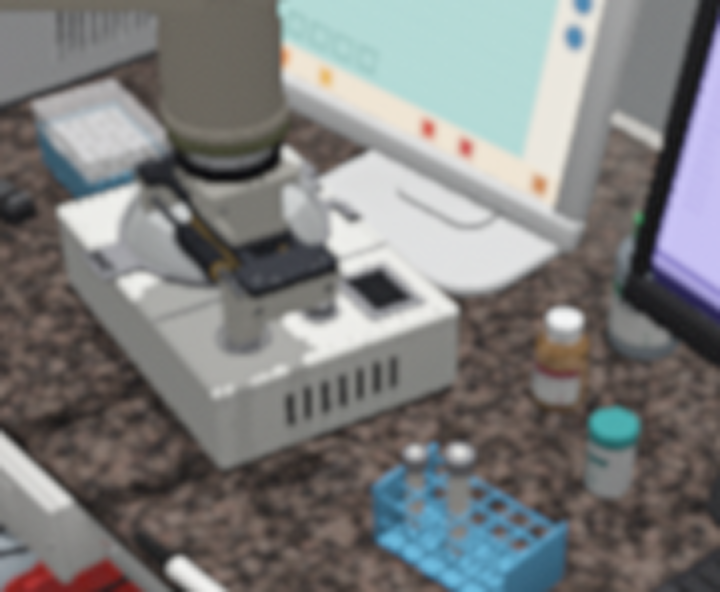

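```bash
python3 -m creep '[[0,0,-0.0004,0,255],[0,0,0,0,255],[0,0,0,0,255]]' | grep -E "pos|force"; python3 -c "
from plant import *
print(read_state()['force']);print(close_job())"
```

```text
tool_pos: [0.4866, -0.008, 0.1076]
force: [-2.4, -0.8, 8.2]
[-2.39304354 -0.80570859  8.22865314]
the job is handed in; nothing more can be done
None
```

The job is handed in at about 26 s: the matching balance tube is in the rotor, the lid is shut, and the key is held at its stop with about 8 N.

- **Tube:** I took tube_a, the thin tube with the tall top (about 110 mm up; the short one measured 90 mm). I lowered it into the sleeve opposite the sample tube until it met the sleeve floor at the expected depth, at about 13 N. The top camera showed its cap about 3 mm (1.6 pixels) from where I predicted. I put that down to the tube leaning within the sleeve's play.
- **Lid:** I pushed it shut at the lip from behind. It stopped at the height expected for shut, and the pictures show it down. At the end of this push my last step went further than it should have. The fingertips read about 44 N vertical (about 49 N in all) on the lip for a moment before I backed off. That is over the 40 N limit if the limit counts the fingertips as well as the arm and gripper body.
- **Key:** I pressed it only after the lid was shut. It travelled until the force rose without further movement, with the tool 6 mm below the computed touch height to within a millimetre.
- **Surroundings:** The last picture shows the other two tubes still in the rack and the bottle and vial in place. The timer was outside that last crop, but the arm did not go near it.

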